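# Clear the broken crusts, then hold up the roll with tongs

## Task

First clear the two broken crusts off the wooden board into the blue scrap tub beside it. Then take the tongs in the gripper, close their tips on the bread roll that lies on the board and lift it about ten centimetres above the board, without the robot itself touching the roll. Finish holding it there, still over the board, squeezed in the tongs; leave the other things on the bench where they are.

Things in the scene. Friction and masses are not known exactly. Their poses are not given: they have to be found in the camera images.
- board: wooden board, 240 x 240 x 15 mm, fixed, square with the bench; origin at the centre of its underside, which lies on the bench, z up; its top is at 15 mm. The roll and both crusts start on it
- tub: blue open scrap tub, 170 x 170 x 90 mm high, walls and floor 5 mm, fixed, sides parallel to the board's, left or right of the board (the tongs lie on the other side); origin at the centre of its underside, z up
- crust1_center (a point): first broken crust, dark brown with a pale smaller lump on top, 46 x 30 x 26 mm high, about 25 g; the point is its centre half-way up (13 mm above its underside), x along its 46 mm length, y across its 30 mm width, z up
- crust2_center (a point): second broken crust, same as the first
- roll_center (a point): golden-brown round bread roll on the board, 50 mm across (widest between 14 and 24 mm up), 40 mm high, rigid, about 45 g; the point is its centre half-way up (20 mm above its underside), z up
- tongs_grip (a point): middle between the two red grips of the steel spring tongs, 16 mm above the tongs' underside; x points along the tongs to the tips, y across to the left arm, z up. The tongs lie on edge on the bench, their arms opening sideways. Grips 50 mm long (x), 32 mm high, 62 mm over their outer faces when open; squeeze them along y. Centre of mass within 15 mm of here
- tongs_tip (a point): middle between the two tip pads, 90 mm ahead of tongs_grip along x, 17 mm above the tongs' underside, same axes. Tip pads: shallow upright V-plates 38 mm long, 34 mm high, hollow side inwards; inner gap when open 100 mm at their middle, 90 mm at their ends. With the roll between the tips the grips measure about 38 mm over their outer faces
- tongs: the tongs, 245 mm long with the hanging loop, about 105 g; origin on the underside below tongs_grip, same axes. The arms turn symmetrically about a pivot 105 mm behind it; tips move 1.86 times as far as grips. A spring holds them open: each grip needs about 2 N to start closing, 4 N to close on the roll. They must be held part-squeezed to be lifted open
- tongs_left: left arm of the tongs; origin at its pivot
- tongs_right: right arm of the tongs; origin at its pivot
- roll: the bread roll; origin at the centre of its underside
- crust1: first crust; origin at the centre of its underside
- crust2: second crust; origin at the centre of its underside
- cutter: bystander: brass pastry cutter ring, 70 mm across, 40 mm high; origin at its underside
- scraper: bystander: dough scraper lying flat, 120 x 95 x 20 mm; origin at its underside
- pin: bystander: wooden rolling pin, 360 mm long, 48 mm thick; origin under its middle, x along it
- mug: bystander: white mug, 76 mm across, 85 mm high; origin at its underside

How it is judged:
By the outcome, as a careful person would: the job done as asked, in the order asked, and still so for the second after the job is handed in, while the arm keeps its last pose, push and grip.
It also fails if it takes over 72 s, if anything falls off the work surface, if the arm or the gripper's body presses on something with over 40 N, if the wrist force passes 120 N, or if a joint passes its speed limit or range.

## Robot

A 6-joint arm with a two-finger parallel gripper is mounted at the origin on the work surface. World frame = base frame: x ahead of the robot, y to its left, z up, the work surface at z = 0. Lengths are in m, angles in degrees, forces in N, time in s.
With the tool pointing down it reaches from about 0.35 to 0.975 m from the base axis. Payload 7.1 kg.
Tool frame: the origin (TCP) lies on the centre line of the jaws, within the pads' length; the fingertips stand 8 mm ahead of it and the grasp point (between the pads) lies 11 mm behind it; x points along the fingers, z is the direction in which the jaws open and shut, and the axes are right-handed (so a half turn about x gives the same grasp; the last joint's range is limited). The gripper opens to 88 mm and grips with 3 to 60 N. Pads are 20 mm wide; open, the fingers measure 115 mm over their backs; the gripper's body (75 mm by 178 mm) begins 61 mm behind the grasp point.
Start: joints at [-71.505, 24.242, 93.386, -0, 62.372, -1.089], TCP at [0.21, -0.589, 0.231] pointing down, gripper open.
Joint ranges: [-172.04, 172.04], [-51.8, 120.97], [4.93, 147.93], [-75.15, 255.16], [6.16, 154.13], [-145.62, 145.62]. Speed limits (degrees/s): [136.94, 136.94, 172.46, 180, 180, 180].

## Interface

Orientations are given as [roll, pitch, yaw] about the fixed x, y, z axes, in that order (R = Rz(yaw) Ry(pitch) Rx(roll)).
In Python, from cell import move_pose, move_l, movej, gripper_open, clamp, dwell, inverse_kinematics, camera, camera_model, PlanningError, close_job, read_clock, read_joint_pos, read_joint_velocities, read_joint_efforts, read_eef_pos, read_tool_rot, read_force, read_moment, read_grip_width gives the robot as it stands. The module is installed in compiled form; this text tells all that it offers. Calls block until the motion is done:
- move_pose(position, orientation): joint-space move of the TCP to a pose.
- move_l(position, rotation=None, speed=0.15, until_force=None): straight line of the TCP; rotation=None keeps the orientation; speed is the mean speed in m/s. With until_force (N) it stops when the force on the tool has changed by that much, and returns True; else False.
- movej(angles): joint-space move.
- gripper_open() and clamp(grasp_force=None): open the fingers fully, or close them until they stop; grasp_force is the grip in N (None keeps the last).
- dwell(seconds).
- inverse_kinematics(position, orientation): joint angles nearest the present ones, or None.
- camera(name): name is "scene" or "top" or "wrist"; returns the picture (420x560x3 uint8, blue, green, red); there is no depth.
- camera_model(name): a dict with "fx", "fy", "cx", "cy" (pixels), "rvec" (rotation vector, rad) and "tvec" (3), from world to camera coordinates, as OpenCV has them. Camera axes: x right, y down, z forward; pixel columns grow to the right and rows downward; lengths in m; the calibration is good to about 2 mm. A picture is of the moment at which its call begins: read the wrist's pose just before it. camera_model takes no time and is no camera call; for the wrist camera it gives the pose at the moment of the call.
A pose or a line that the arm cannot do raises PlanningError and nothing moves.
- close_job(): hands the job in, once; it reports no verdict.
Readings, each from a call of its own:
- read_clock(): time.
- read_joint_pos(): joint angles.
- read_joint_velocities(): joint speeds.
- read_joint_efforts(): joint torques, N m.
- read_eef_pos(): TCP position.
- read_tool_rot(): TCP orientation.
- read_force(): force on the tool from outside, world axes, zero at the start.
- read_moment(): the same for the moment, N m.
- read_grip_width(): opening from 0.0 (shut) to 1.0 (fully open).
Only numpy, scipy, OpenCV 4.12 (cv2) and the standard library are available. Lean on these libraries where they do the work, as an engineer would, in place of code of your own. Each camera call takes 0.05 s, during which the arm holds its last target. There are 200 camera calls.

## Working session

There is one attempt and no reset: what is moved stays moved. The work goes in short steps, each a Python script; the robot and the scene stay as the last script left them, time stands still between calls to the robot, and variables do not carry over. Pictures are saved under pics/ and viewed, on a budget of 10 in all, crops included, one or two more only if the job needs it, and the job is handed in when it is done.

```bash
mkdir -p pics; cat > h.py <<'E'
import numpy as np, cv2
from cell import *
def model(n):
    m=camera_model(n); K=np.array([[m['fx'],0,m['cx']],[0,m['fy'],m['cy']],[0,0,1.]])
    R=cv2.Rodrigues(np.array(m['rvec'],float))[0]; return K,R,np.array(m['tvec'],float).ravel()
def px2w(M,u,v,z):
    K,R,t=M; d=R.T@np.linalg.solve(K,[u,v,1.]); c=-R.T@t; return c+d*(z-c[2])/d[2]
def w2px(M,p):
    K,R,t=M; q=K@(R@np.asarray(p,float)+t); return q[:2]/q[2]
E
python3 - <<'E'
from h import *
for n in("top","scene"):
    i=camera(n); cv2.imwrite(f"pics/{n}0.png",cv2.resize(i,(800,600),interpolation=cv2.INTER_CUBIC)); cv2.imwrite(f"pics/{n}0_raw.png",i)
    K,R,t=model(n); print(n,K[0,0],-R.T@t,R[2])
    M=(K,R,t); print([px2w(M,u,v,0).round(3) for u,v in((0,0),(560,0),(0,420),(560,420))])
print(read_tool_rot(),read_clock(),read_force(),read_eef_pos())
E
```

```text
top 511.5636748976715 [ 0.14902716 -0.03022658  1.76138639] [ 0.21688116  0.0061649  -0.97617855]
[array([1.342, 1.116, 0.   ]), array([ 1.447, -1.06 ,  0.   ]), array([-0.181,  0.862,  0.   ]), array([-0.099, -0.949,  0.   ])]
scene 461.14602559556465 [ 1.08651689 -0.87032949  0.91801233] [-0.40496318  0.63840821 -0.65455312]
[array([-1.993,  0.8  ,  0.   ]), array([1.004, 2.621, 0.   ]), array([ 0.408, -0.809,  0.   ]), array([ 1.347, -0.222,  0.   ])]
[179.21167799  89.91915454 108.79364076] 0.1 [-0.70032212 -0.04457416 -0.08556255] [ 0.20936836 -0.58836134  0.22997461]
```

View pics/top0.png

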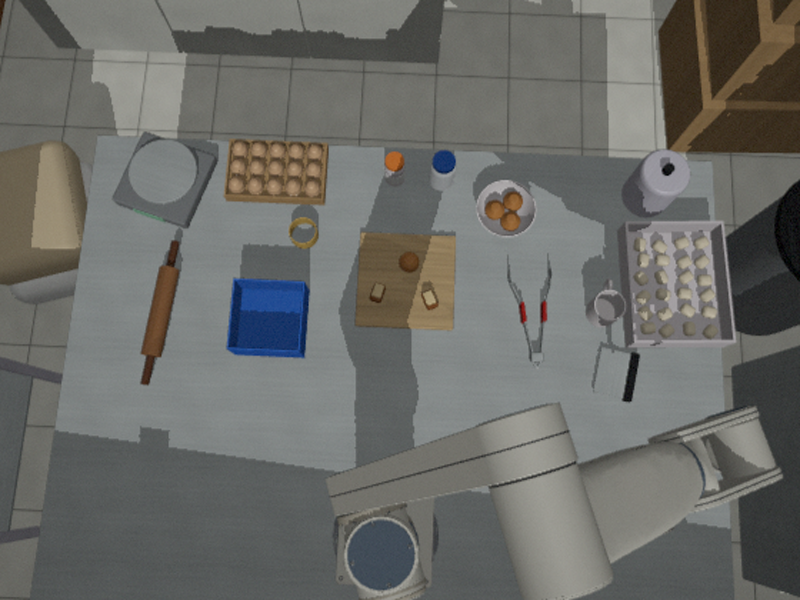

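View pics/scene0.png

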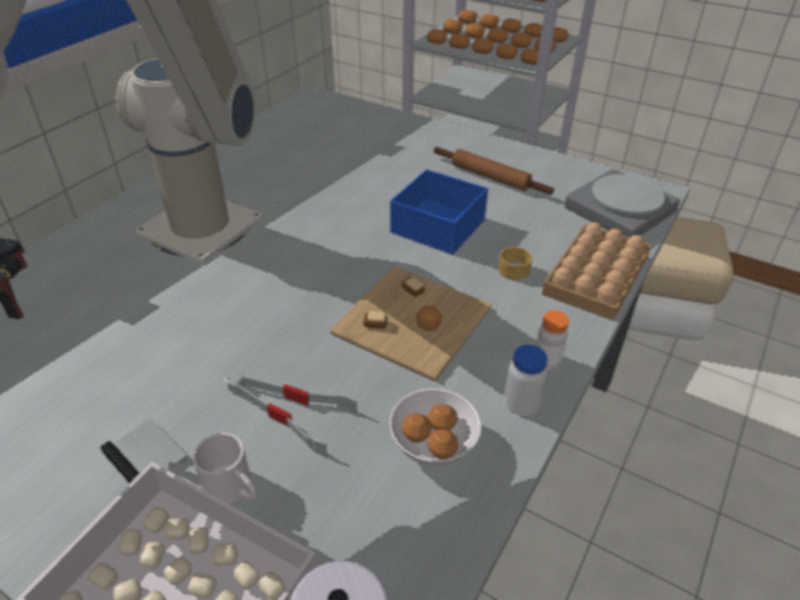

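The top view (800x600 px) shows the board at (407,281), crusts at (378,292) and (429,296), and the roll at (409,262). The tub is at (268,318). The tongs' red grips are at (522,312) and (544,312), with the tips pointing up in the image (+x).

```bash
python3 - <<'E'
from h import *
M=model("top"); s=.7
for n,u,v,z in [("b1",360,234,.015),("b2",455,237,.015),("b3",454,329,.015),("b4",356,326,.015),("c1",378,291,.035),("c2",429,295,.035),("roll",409,261,.04),("gL",522,312,.025),("gR",544,312,.025),("tL",509,262,.02),("tR",549,262,.02),("loop",537,362,.01),("tub1",235,280,.09),("tub2",307,281,.09),("tub3",305,355,.09),("tub4",229,352,.09),("mug",607,300,.085)]:
    print(n,px2w(M,u*s,v*s,z).round(3))
p=px2w(M,405*s,283*s,.015)
move_pose([p[0]-.06,p[1],.33],[0,90,0])
print(read_clock(),read_joint_pos(),read_eef_pos())
K,R,t=model("wrist");i=camera("wrist");print(-R.T@t,R[2])
cv2.imwrite("pics/w1.png",i); np.savez("w1.npz",K=K,R=R,t=t)
E
```

```text
b1 [0.718 0.099 0.015]
b2 [ 0.722 -0.139  0.015]
b3 [ 0.487 -0.144  0.015]
b4 [0.484 0.095 0.015]
c1 [0.569 0.045 0.035]
c2 [ 0.565 -0.079  0.035]
roll [ 0.647 -0.027  0.04 ]
gL [ 0.535 -0.307  0.025]
gR [ 0.538 -0.361  0.025]
tL [ 0.661 -0.274  0.02 ]
tR [ 0.666 -0.373  0.02 ]
loop [ 0.417 -0.347  0.01 ]
tub1 [0.567 0.381 0.09 ]
tub2 [0.572 0.211 0.09 ]
tub3 [0.396 0.203 0.09 ]
tub4 [0.395 0.379 0.09 ]
mug [ 0.56  -0.497  0.085]
2.4667 [-3.41736394e+00  1.08270296e+01  9.85536165e+01 -8.90752839e-03
  7.06381218e+01 -3.34553861e+00] [ 0.53713293 -0.02019806  0.32981325]
[0.53635353 0.05265416 0.48300678] [-3.46624284e-04 -2.66729329e-01 -9.63771417e-01]
```

View pics/w1.png

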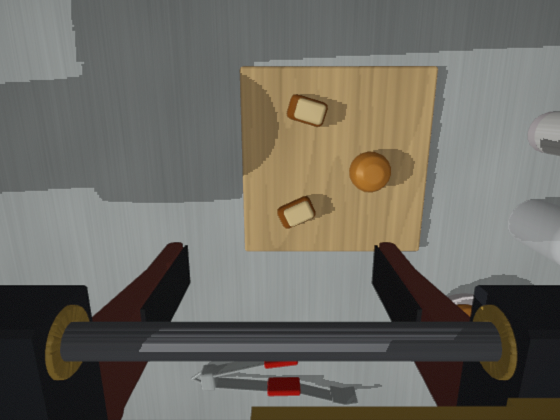

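The wrist view has +x to the right and +y up. It shows crusts at (307,110) and (297,212), with long axes at roughly -25° and +25° in the image, the roll at (370,172), and the tongs at the bottom (grips near (283,363) and (284,386)). Next I'll segment these for finer positions.

```bash
cat > seg.py <<'E'
from h import *
d=np.load("w1.npz");M=(d["K"],d["R"],d["t"])
i=cv2.imread("pics/w1.png")
hsv=cv2.cvtColor(i,cv2.COLOR_BGR2HSV)
for n,(u,v) in dict(c1=(307,110),c2=(297,212),roll=(370,172)).items():
    m=np.full(i.shape[:2],cv2.GC_BGD,np.uint8); cv2.circle(m,(u,v),32,cv2.GC_PR_BGD,-1); cv2.circle(m,(u,v),20,cv2.GC_PR_FGD,-1)
    cv2.circle(m,(u,v),8,cv2.GC_FGD,-1)
    cv2.grabCut(i,m,None,np.zeros((1,65)),np.zeros((1,65)),6,cv2.GC_INIT_WITH_MASK)
    f=((m==1)|(m==3)).astype(np.uint8); f=cv2.morphologyEx(f,cv2.MORPH_OPEN,np.ones((3,3)))
    c=max(cv2.findContours(f,0,1)[0],key=cv2.contourArea)[:,0]
    z=.015+(.019 if n=="roll" else .02)
    w=np.array([px2w(M,*p,z)[:2] for p in c.astype(float)],np.float32)
    r=cv2.minAreaRect(w*1000); print(n,z,np.round(r[0],1),np.round(r[1],1),round(r[2],1))
    cv2.drawContours(i,[c[:,None]],-1,(0,255,0),1)
# lumps: pale
g=cv2.inRange(cv2.cvtColor(cv2.imread("pics/w1.png"),cv2.COLOR_BGR2HSV),(10,40,190),(35,130,255))
for n,(u,v) in dict(c1=(307,110),c2=(297,212)).items():
    q=np.zeros_like(g); cv2.circle(q,(u,v),28,255,-1); q&=g
    cs=cv2.findContours(q,0,1)[0]
    if cs:
        c=max(cs,key=cv2.contourArea)[:,0]; w=np.array([px2w(M,*p,.041)[:2] for p in c.astype(float)],np.float32)
        r=cv2.minAreaRect(w*1000); print("lump",n,np.round(r[0],1),np.round(r[1],1),round(r[2],1))
cv2.imwrite("pics/w1seg.png",cv2.resize(i[60:260,230:450],None,fx=3,fy=3))
E
python3 seg.py
```

```text
c1 0.035 [575.3  47.9] [35.4 61. ] 74.7
c2 0.035 [564.  -74.6] [65.2 34. ] 22.8
roll 0.034 [646.1 -26.2] [48.7 51.2] 89.9
lump c1 [568.4  46.9] [17.7 28.7] 77.1
lump c2 [557.1 -79. ] [28.3 16.9] 25.5
```

View pics/w1seg.png

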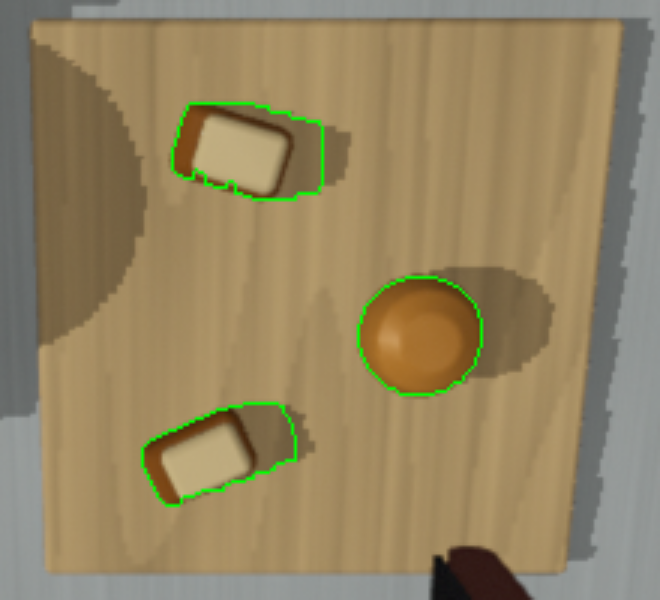

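The roll outline is clean: (0.646,-0.026), about 50 mm across as expected. The crust outlines picked up their shadows, so for those I use the corners and lump axes: centres at raw (307,110) and (296,212), long axes at -13° and +25.5°.

```bash
cat > crust.py <<'E'
from h import *
d=np.load("w1.npz");M=(d["K"],d["R"],d["t"])
for k,(u,v,a,tx) in enumerate([(307.3,110,77,.515),(296.3,212.3,115.5,.45)]):
    p=px2w(M,u,v,.031); print(p.round(4))
    move_pose([p[0],p[1],.12],[0,90,a]); move_l([p[0],p[1],.0265],speed=.15)
    clamp(15); w=read_grip_width(); print("width mm",w*88,read_clock())
    move_l([p[0],p[1],.15],speed=.25)
    print("after lift",read_grip_width()*88)
    move_pose([tx,.292,.16],[0,90,90]); move_l([tx,.292,.055],speed=.2)
    print(read_grip_width()*88); gripper_open(); move_l([tx,.292,.16],speed=.25); print(read_clock(),read_force())
# look down at tongs
move_pose([.53,-.30,.30],[0,90,0]); print(read_eef_pos(),read_clock())
K,R,t=model("wrist");i=camera("wrist");cv2.imwrite("pics/w2.png",i); np.savez("w2.npz",K=K,R=R,t=t)
i2=camera("top");cv2.imwrite("pics/top2.png",i2)
cv2.imwrite("pics/v2.png",np.hstack([cv2.resize(i,(480,360)),cv2.resize(i2[140:290,140:290],(320,320))]) if 0 else np.hstack([cv2.resize(i,(480,360)),cv2.resize(i2[140:290,150:283],(320,360))]))
E
python3 crust.py
```

```text
[0.5681 0.0477 0.031 ]
width mm 30.396322466341996 5.3333
after lift 30.427281669953047
30.60774446794933
9.2 [ 0.17259204  0.04445497 -0.50686154]
[ 0.5562 -0.079   0.031 ]
width mm 29.81481350025703 12.3
after lift 29.919566487958868
29.674873373680917
16.6167 [-1.58275215 -0.03845091  0.37232287]
[ 0.53024117 -0.29906023  0.29965443] 18.8083
```

View pics/v2.png

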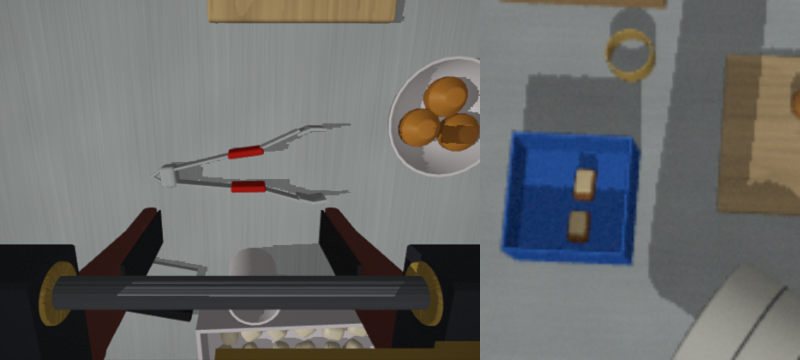

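The right half of the picture shows both crusts in the tub, and the board clear of them. The left half (wrist view) shows the tongs with red grips at (245,153) and (248,186), pivot end at (167,176) and tips pointing +x. I'll fit the tongs' pose from the red grips.

```bash
python3 - <<'E'
from h import *
d=np.load("w2.npz");M=(d["K"],d["R"],d["t"]); i=cv2.imread("pics/w2.png"); print(d["K"][0,0])
h=cv2.cvtColor(i,cv2.COLOR_BGR2HSV); m=cv2.inRange(h,(0,170,90),(5,255,255))|cv2.inRange(h,(174,170,90),(180,255,255))
cs=sorted([c for c in cv2.findContours(m,0,1)[0] if cv2.contourArea(c)>100],key=cv2.contourArea)[-2:]
g=[]
for c in cs:
    c=c[:,0].astype(np.float32); w=np.array([px2w(M,*p,.025)[:2] for p in c],np.float32)*1000
    r=cv2.minAreaRect(w); print(len(c),np.round(r[0],1),np.round(r[1],1),round(r[2],1)); g.append(np.array(r[0]))
g.sort(key=lambda a:-a[1]); L,R=g; d=L-R; print("mid",(L+R)/2,"yaw",np.degrees(np.arctan2(-d[0],d[1])),np.hypot(*d))
print("pivot",px2w(M,169*7/6,176*7/6,.016).round(4))
for T in [("tipL",325,126),("tipR",322,192)]: print(T[0],px2w(M,T[1]*7/6,T[2]*7/6,.025).round(4))
E
```

```text
367.16719677296237
90 [ 540.2 -359.3] [10.2 47.7] 89.6
92 [ 535.7 -309.1] [48.  10.4] 5.5
mid [ 537.95373535 -334.20274353] yaw 5.18086988950725 50.47191431863497
pivot [ 0.4265 -0.3444  0.016 ]
tipL [ 0.6433 -0.2719  0.025 ]
tipR [ 0.6457 -0.3655  0.025 ]
```

```bash
python3 - <<'E'
from h import *
x,y=.538,-.334; A=[0,90,-85]
move_pose([x,y,.12],A); print(read_joint_pos().round(1))
print("hit",move_l([x,y,.0115],speed=.12,until_force=8)); print(read_eef_pos(),read_clock())
clamp(3); print("w3",read_grip_width()*88)
dwell(.2); print(read_grip_width()*88,read_clock())
E
```

```text
[-32.9  32.7  96.1  -0.   51.1  52. ]
hit False
[ 0.53854295 -0.33436363  0.01222822] 21.2583
w3 53.83462443171505
53.64333207568201 22.1
```

```bash
python3 - <<'E'
from h import *
clamp(3.4); dwell(.1); print("w",read_grip_width()*88)
p=read_eef_pos(); f0=read_force()
move_l([p[0],p[1],.10],speed=.08); print(read_grip_width()*88,read_force()-f0,read_clock())
K,R,t=model("wrist");i=camera("wrist");cv2.imwrite("pics/w3.png",i); np.savez("w3.npz",K=K,R=R,t=t)
j=camera("scene"); cv2.imwrite("pics/v3.png",np.hstack([cv2.resize(i,(480,360)),cv2.resize(j[210:360,100:234],(320,360))]))
E
```

```text
w 53.67365796596784
46.895206977138905 [-0.99336249  0.26595186 -6.09143674] 23.675
```

View pics/v3.png

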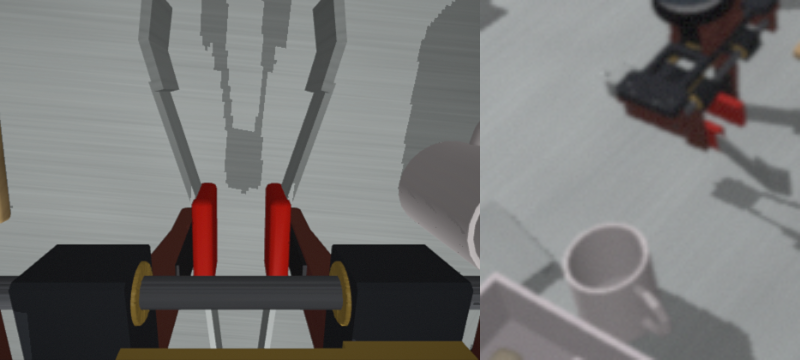

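The tongs are off the bench. In the wrist image the grips are at (205,230) and (278,230), and the V-plates run from about (165,90) and (322,90) up past the top edge of the frame. The scene view shows the tongs held clear of the bench. I'll compare the plates with a level-tongs projection to check for pitch.

```bash
python3 - <<'E'
from h import *
d=np.load("w3.npz");M=(d["K"],d["R"],d["t"]); p=read_eef_pos(); a=np.radians(read_tool_rot()); print(p,np.degrees(a),read_grip_width()*88,read_force(),read_clock())
th=np.radians(5.); X=np.array([np.cos(th),np.sin(th),0]);Y=np.array([-np.sin(th),np.cos(th),0]); o=np.array([p[0],p[1],.0878])
for n,x,y,z in [("grip front in",25,19,32),("pad rear top",71,31,34),("pad rear bot",71,31,0),("pad mid top",90,36,34),("pad mid bot",90,36,0)]:
    for s in(1,-1):
        for tilt in (0,8):
            t=np.radians(tilt); zz=z-21; q=o+[0,0,.021]+(X*(x*np.cos(t)+zz*np.sin(t))+Y*s*y+np.array([0,0,1])*(zz*np.cos(t)-x*np.sin(t)))/1000
            print(n,s,tilt,(w2px(M,q)*6/7).round(0),end=" | ")
    print()
i=cv2.imread("pics/w3.png");cv2.imwrite("pics/w3c.png",cv2.resize(i[0:260,130:430],(800,693))[:600])
E
```

```text
[ 0.53799551 -0.33399544  0.09932573] [-128.46763632   89.93222901  146.52930051] 46.530107990033095 [-0.08538345 -0.05814531 -1.10390664] 23.775
grip front in 1 0 [198. 200.] | grip front in 1 8 [199. 195.] | grip front in -1 0 [283. 200.] | grip front in -1 8 [282. 195.] | 
pad rear top 1 0 [163.  93.] | pad rear top 1 8 [169.  90.] | pad rear top -1 0 [318.  93.] | pad rear top -1 8 [313.  90.] | 
pad rear bot 1 0 [179.  93.] | pad rear bot 1 8 [183. 100.] | pad rear bot -1 0 [302.  93.] | pad rear bot -1 8 [298. 100.] | 
pad mid top 1 0 [147.  42.] | pad mid top 1 8 [156.  44.] | pad mid top -1 0 [334.  42.] | pad mid top -1 8 [326.  44.] | 
pad mid bot 1 0 [167.  53.] | pad mid bot 1 8 [173.  63.] | pad mid bot -1 0 [314.  52.] | pad mid bot -1 8 [309.  63.] |
```

View pics/w3c.png

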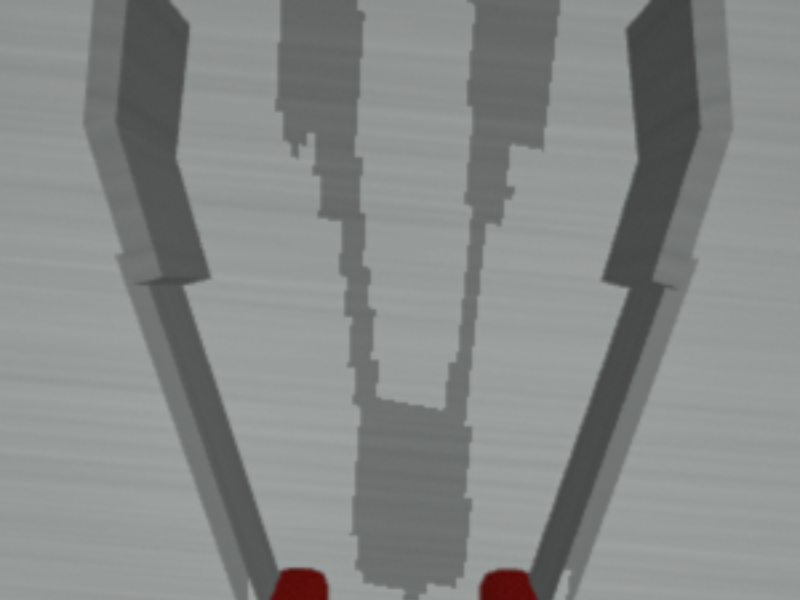

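Measured plate corners: inner mid at (149,39) and (336,42), predicted (147,42) and (334,42); rear ends and bottom edges also within 4 px. So the tongs are level, their tip is about 91 mm ahead, and the gap at the plate ends is about 62 mm. Next step: hover over the roll and check the alignment.

```bash
python3 - <<'E'
from h import *
th=np.radians(5.); X=np.array([np.cos(th),np.sin(th)]);Y=np.array([-np.sin(th),np.cos(th)])
q=np.array([.646,-.026])-.091*X+.0008*Y; print(q)
move_l([.538,-.334,.115],speed=.06); move_l([q[0],q[1],.115],speed=.12); dwell(.2)
print(read_eef_pos(),read_grip_width()*88,read_clock(),read_force())
M=model("wrist");i=camera("wrist");cv2.imwrite("pics/w4.png",i); np.savez("w4.npz",K=M[0],R=M[1],t=M[2])
h=cv2.cvtColor(i,cv2.COLOR_BGR2HSV); m=cv2.inRange(h,(5,150,60),(14,255,255)); m[:, :195]=0; m[:,370:]=0; m[200:]=0
c=max(cv2.findContours(m,0,1)[0],key=cv2.contourArea)[:,0].astype(np.float32)
w=np.array([px2w(M,*p,.034)[:2] for p in c],np.float32)
print(cv2.minEnclosingCircle(w),cv2.boundingRect(c.astype(int)))
(ctr,_)=cv2.minEnclosingCircle(w)
d=np.array(ctr)-read_eef_pos()[:2]; print("roll in tongs frame",d@X,d@Y)
cv2.circle(i,tuple(int(v) for v in w2px(M,[*ctr,.034])),3,(0,255,0),-1)
cv2.imwrite("pics/v4.png",i)
E
```

```text
[ 0.55527656 -0.03313422]
[ 0.55526509 -0.03331655  0.11498724] 46.39341497517918 27.0333 [-0.41525004  0.66379871 -0.61198065]Traceback (most recent call last):
  File "<stdin>", line 8, in <module>
ValueError: max() iterable argument is empty
```

View pics/w4.png

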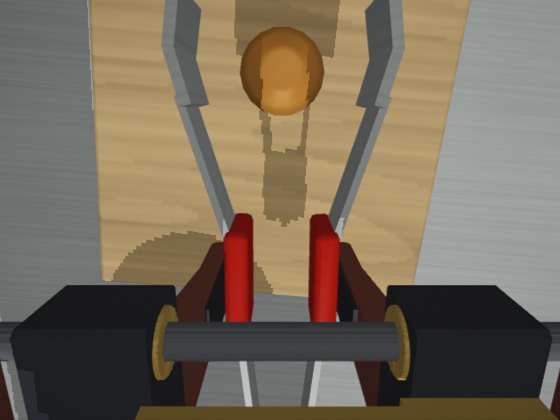

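The wrist view shows the roll between the tips, its circle spanning columns 241–324 and rows 27–115, so its centre is at (282.5,71). The plates' inner mid-bends are at about (176,45) and (391,47).

```bash
python3 - <<'E'
from h import *
d=np.load("w4.npz");M=(d["K"],d["R"],d["t"])
th=np.radians(5.); X=np.array([np.cos(th),np.sin(th)]);Y=np.array([-np.sin(th),np.cos(th)])
p=read_eef_pos()[:2]
c=px2w(M,282.5,71,.036)[:2]; e=[px2w(M,u,71,.036)[:2] for u in(241,324)]
v=c-p; print("roll",c,"dia",np.linalg.norm(e[0]-e[1]),"in tongs",v@X,v@Y, "->tip offset",.091,-.0008)
E
```

```text
roll [ 0.64701552 -0.02640475] dia 0.049383477668677275 in tongs 0.09199010798666485 -0.00114838114099938 ->tip offset 0.091 -0.0008
```

```bash
cat > fin.py <<'E'
from h import *
p=read_eef_pos(); x,y=p[0]+.001,p[1]
print("hit",move_l([x,y,.031],speed=.07,until_force=4)); print(read_eef_pos(),read_grip_width()*88,read_force(),read_clock())
clamp(18); dwell(.3); w=read_grip_width()*88; print("closed",w,read_clock())
if 35<w<42:
    move_l([x,y,.131],speed=.06); dwell(.5); print(read_eef_pos(),read_grip_width()*88,read_force(),read_clock())
i=camera("wrist"); j=camera("scene")
cv2.imwrite("pics/v5.png",np.hstack([cv2.resize(i,(440,330)),cv2.resize(j[150:300,200:363],(359,330))]))
E
python3 fin.py
```

```text
hit False
[ 0.55665704 -0.03330582  0.03144635] 46.95574693466478 [-0.98670622  0.2597928   0.01955926] 28.4333
closed 35.27935143960038 28.9833
[ 0.55628797 -0.03327587  0.13100455] 35.58902341904757 [-0.08939093  0.25651158 -1.48008118] 31.3
```

View pics/v5.png

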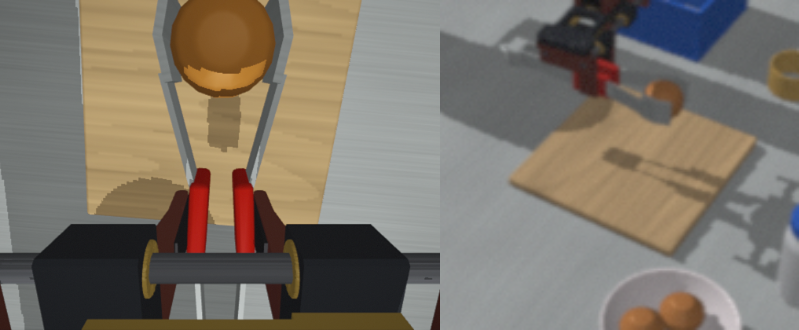

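The roll is lifted and squeezed between the V-plates, at (222,45) in the wrist view and (663,97) in the scene view, above the board. The tool reads -1.48 N, which matches tongs plus roll (about 1.47 N). I'll hand it in.

```bash
python3 - <<'E'
from h import *
print(read_grip_width()*88,read_eef_pos(),read_clock()); close_job()
E
```

```text
35.77559728244234 [ 0.55625925 -0.03326981  0.13100626] 31.4
the job is handed in; nothing more can be done
```

The job is done and handed in at 31.4 s of the 72 s allowed. `close_job()` gives no verdict, so what follows rests on my own checks.

**What I did:**
- I put both crusts in the tub one at a time, and the top view afterwards showed both inside it.
- I then took the tongs part-squeezed (about 47 mm over the grips), lowered the tips around the roll, and closed them at 18 N. I raised them 10 cm and held there, still over the board.

**Last checks:**
- **Load:** the tool read -1.48 N, which fits the tongs plus the roll at about 1.47 N.
- **Pictures:** the wrist and scene views show the roll between the plates, above the board and clear of the gripper.
- **Bystanders:** the arm's path was planned clear of them and nothing in the forces I read suggested a knock. I did not take a final picture of every one.

**Readings that disagreed:**
- **Grip width:** it was about 35.5 mm with the roll held, against the stated 38 mm. It drifted slightly, from 35.3 to 35.8 mm between closing and handing in.
- **First clamp and lift:** stepping from 3 N to 3.4 N showed no change in width until the lift, when it settled at about 47 mm. The force change read during that lift was -6 N, then the reading settled to -1.1 N, about the tongs' weight.
- **Shadows:** automatic outlining of the crusts picked up their shadows, so I took their centres by eye from the picture. The grasps then measured about 30 mm, matching their width.

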